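# Seat the stay anchor and hold the sprung chest lid below balance

### The job

I want to fit a stay to this steel bench chest: take the anchor block by its ear, set it into the recess in the chest's side ledge and press it firmly home, flush with the ledge. Then lift the sprung lid by its bar clearly past its balance point, without letting it fly up to its stop, ease it back and keep holding it about ten degrees below the balance point: finish like that, with the lid in the gripper, while I clip the stay on. Leave the other things on the bench where they are.

Things in the scene. Friction and masses are not known exactly. Their poses are not given: they have to be found in the camera images.
- anchor: Bare steel stay anchor, about 120 to 200 g, loose, standing upright on the bench. A block 44 (its x) x 30 (its y) x 18 mm high with an upright flat ear in the middle of its top, 10 mm thick (x), 24 mm wide (y), standing 30 mm above the block (top of ear 48 mm above the origin). Origin: centre of the underside; z up. It looks the same after a half turn.
- chest: Grey painted sheet-steel chest fixed to the bench, 160 (x, front to back) x 240 (y) x 100 mm high, with a dark steel ledge on its left (+y) side: ledge 90 (x) x 100 (y) mm, top 60 mm above the bench. Origin: centre of the underside of the box, ledge not counted. x points to the back where the hinge is, z up; its yaw varies by up to 11 degrees.
- recess (a point): Centre of the mouth of the rectangular recess in the ledge, level with the ledge's top; (-10, +170, 60) mm from the chest's origin in its axes. Recess 48 (chest's x) x 34 (y) x 18 mm deep, flat floor, mouth bevelled by 3 mm: the anchor fits with its x along the chest's x, 2 mm play on each side; seated, the top of its block is level with the ledge. Axes as the chest's.
- hinge (a point): Middle of the lid's hinge axis, on the back edge of the chest 80 mm behind its origin and 105 mm above the bench. The axis is the chest's y. Axes as the chest's.
- bar (a point): Middle of the lid's lifting bar: round steel, 12 mm thick, 140 mm long along the chest's y, 60 mm in front of the lid's front edge on two flat arms (120 mm of free bar between them). It lies 222 mm from the hinge axis in the lid's plane: 105 mm high when shut. Axes turn with the lid. It can be pinched from above, fingers before and behind it, and turns in the grip as the lid swings.
- lid (a joint): Lid angle in rad: 0 shut (level), grows as the bar swings up and back, stop at 1.5. Lid 162 x 244 x 8 mm, 900 g, with a soft lifting spring. At 0.95 rad (54 degrees) weight and spring balance: below it falls shut, above it flies up to the stop, with hardly any friction. Lifting at the bar takes 1.5 N when shut; ten degrees below balance (0.78 rad) the bar weighs 0.5 N.
- glue: Bystander: glue jar, 60 mm wide, 90 mm tall, to the left of the chest. Origin: centre of its underside.
- screwdriver: Bystander: screwdriver lying on the right of the bench. Origin: on its underside.
- ear_defenders: Bystander: red ear defenders with black headband, about 160 mm wide and 70 mm tall, to the right of the chest. Origin: under the middle between the cups.
- stay: Bystander: the steel lid stay, a thin rod 180 mm long and 12 mm thick, lying in front of the chest. Origin: under its middle.
Not all that is in view belongs to the job. There is more than one size of the anchor; the job needs the smallest.

How it is judged:
By the outcome, as a careful person would: the job done as asked, in the order asked, and still so for the second after the job is handed in, while the arm keeps its last pose, push and grip.
It also fails if it takes over 54 s, if anything falls off the work surface, if the arm or the gripper's body presses on something with over 40 N, if the wrist force passes 120 N, or if a joint passes its speed limit or range.

### The arm

A 6-joint arm with a two-finger parallel gripper is mounted at the origin on the work surface. World frame = base frame: x ahead of the robot, y to its left, z up, the work surface at z = 0. Lengths are in mm, angles in degrees, forces in N, time in s.
With the tool pointing down it reaches from about 375 to 900 mm from the base axis. Payload 3.1 kg.
Tool frame: the origin (TCP) lies at the very end of the fingers, on their centre line; the grasp point (between the pads) lies 19 mm behind it; y points along the fingers, z is the direction in which the jaws open and shut, and the axes are right-handed (so a half turn about y gives the same grasp; the last joint's range is limited). The gripper opens to 87 mm and grips with 3 to 60 N. Pads are 19 mm wide; open, the fingers measure 117 mm over their backs; the gripper's body (75 mm by 190 mm) begins 51 mm behind the grasp point.
Start: joints at [53.944, 30.224, 82.088, -0, 67.689, -10.227], TCP at [272.261, 562.557, 184.248] pointing down, gripper open.
Joint ranges: [-176.69, 176.69], [-43.24, 126.21], [12.49, 139.97], [-82, 262], [0, 151.66], [-163.58, 163.58]. Speed limits (degrees/s): [159.86, 159.86, 180, 180, 180, 180].

### API

Orientations are given as [roll, pitch, yaw] about the fixed x, y, z axes, in that order (R = Rz(yaw) Ry(pitch) Rx(roll)).
In Python, from station import status, vision, order gives the robot as it stands.
- The arm moves only by the tool servo_tool, never from a script. Its argument "targets" is one flat list of numbers, 6 for each row, row after row: the shift along the tool's x, y, z each as a share of 0.1 m, from -1 to 1, then the turn, a rotation vector about the tool's x, y, z each as a share of 90 degrees, from -1 to 1. A call has 1 to 20 rows; each row is the pose to reach, as a shift and turn from the pose commanded when the call began, along the tool's axes at that moment; what a row does not reach only later rows make up. A row lasts 1/8 s, in which the tool goes at most 62.5 mm and 10.7 degrees, less where a joint would pass 70% of its speed; a pose out of reach is approached as far as the arm can. A call with a number of a shift or a turn outside -1 to 1 is refused whole. A call with a gripper value outside its range is refused whole. "hand" is the opening, from 0 (shut) to 1 (fully open), set as the call begins (left out, the last holds). The fingers move at their own pace and stop on an object; the grip force is fixed at half the most. Time passes only in rows, so rows that repeat a pose let the fingers close. It gives the time, the measured TCP pose, the force and the opening at its end, in the units of the state.
- status.state(): the state, without advancing time (a new reading comes with each control period).
- vision.get_image(name): name is "side" or "top" or "wrist"; returns (picture, depth): 420x560x3 uint8, red, green, blue; 420x560 float32, mm along the optical axis (not along the pixel's ray), 0 where there is no reading.
- vision.camera_model(name): a dict with "mtx" (3x3 intrinsics, pixels), "R" (3x3) and "t" (3): a world point X has camera coordinates R X + t. Camera axes: x right, y down, z forward; pixel columns grow to the right and rows downward; lengths in mm; the calibration is good to about 2 mm. The wrist camera is an equidistant fisheye: a pixel r from the principal point sees the ray r / f radians off the axis. A picture is of the moment at which its call begins: read the wrist's pose just before it. camera_model takes no time and is no camera call; for the wrist camera it gives the pose at the moment of the call.
- order.finish_job(): hands the job in, once; it reports no verdict.
The state is a dict: "time_s": time; "qpos": joint angles; "qd": joint speeds; "joint_efforts": joint torques, N m; "ee_pos": TCP position; "tool_rot": TCP orientation; "force": force on the tool from outside, world axes, zero at the start; "ft_torque": the same for the moment, N m; "width": opening from 0.0 (shut) to 1.0 (fully open).
Only numpy, scipy, OpenCV 4.12 (cv2) and the standard library are available. Lean on these libraries where they do the work, as an engineer would, in place of code of your own. Each camera call takes 0.05 s, during which the arm holds its last target.

## Working session

There is one attempt and no reset: what is moved stays moved. The work goes in short steps, Python scripts to look and compute and a tool call to move; the robot and the scene stay as the last step left them, time stands still between calls to the robot, and variables do not carry over. Pictures are saved under pics/ and viewed, and the job is handed in when it is done.

Besides the shell and the picture viewer there is one more tool, called as name(argument=value, ...), one argument or row to a line, values as JSON. servo_tool: Moves the arm, as the interface text tells. Its arguments: {"type":"object","properties":{"targets":{"type":"array","items":{"type":"number","minimum":-1,"maximum":1}},"hand":{"type":"number"}},"required":["targets"]}

```bash
mkdir -p pics; ls; cat > h.py <<'E'
import numpy as np, cv2
from station import status, vision, order
def grab(name,fn=None):
    m=vision.camera_model(name); p,d=vision.get_image(name)
    if fn: cv2.imwrite('pics/'+fn+'.png',p[:,:,::-1])
    np.savez('/tmp/'+(fn or name)+'.npz',p=p,d=d,**{k:np.array(m[k]) for k in('mtx','R','t')})
    return p,d,m
def load(fn): return np.load('/tmp/'+fn+'.npz')
def w(z,u,v,d=None):
    K,R,t=z['mtx'],z['R'],z['t']
    if d is None: d=z['d'][int(round(v)),int(round(u))]
    c=np.array([(u-K[0,2])/K[0,0]*d,(v-K[1,2])/K[1,1]*d,d]); return R.T@(c-t)
def wz(z,u,v,h):
    K,R,t=z['mtx'],z['R'],z['t']
    r=R.T@np.array([(u-K[0,2])/K[0,0],(v-K[1,2])/K[1,1],1]); c=-R.T@t
    return c+r*(h-c[2])/r[2]
E
python3 - <<'E'
from h import *
print(status.state())
for n in('side','top','wrist'):
    m=grab(n,n+'0')[2]; print(n,m)
E
```

```text
pics
{'time_s': 0.0, 'qpos': array([ 5.39449931e+01,  3.02778272e+01,  8.21568422e+01, -1.33024936e-03,
        6.76885224e+01, -1.02261130e+01]), 'qd': array([-0.05514087,  0.04867527, -0.08112337, -0.02706545,  0.0716137 ,
        0.09101794]), 'joint_efforts': array([ 1.43398724e-03, -4.40053225e+01, -1.76589721e+01,  6.33807667e-02,
        5.83010016e-02, -1.71459087e-04]), 'ee_pos': array([271.78410771, 561.90730586, 183.28140092]), 'tool_rot': array([-9.01214531e+01,  2.06605848e-02, -2.58284095e+01]), 'force': array([ 0.12079264,  0.42942356, -0.89422133]), 'ft_torque': array([ 0.01274599, -0.04847775,  0.00142483]), 'width': 1.0029047982318273}
side {'mtx': array([[466.70935356,   0.        , 284.48037574],
       [  0.        , 466.70935356, 208.73296726],
       [  0.        ,   0.        ,   1.        ]]), 'R': array([[ 0.98297868, -0.18267921,  0.01952513],
       [-0.09621748, -0.60242522, -0.79235475],
       [ 0.15650917,  0.77698917, -0.60974808]]), 't': array([-552.3178791 ,   98.54121164, 1132.8102511 ])}
top {'mtx': array([[410.26110585,   0.        , 277.07880083],
       [  0.        , 410.26110585, 210.26240125],
       [  0.        ,   0.        ,   1.        ]]), 'R': array([[ 0.02371685, -0.9995981 ,  0.01552927],
       [-0.98865208, -0.02575638, -0.14799889],
       [ 0.14833939, -0.01184298, -0.9888656 ]]), 't': array([ -40.44736462,  538.28752867, 1021.22418555])}
wrist {'mtx': array([[325.1922621 ,   0.        , 279.21807694],
       [  0.        , 325.1922621 , 219.58447929],
       [  0.        ,   0.        ,   1.        ]]), 'R': array([[ 0.4360283 ,  0.89993101, -0.00187129],
       [ 0.87170537, -0.42183408,  0.24937073],
       [ 0.22362707, -0.11036391, -0.96840629]]), 't': array([-623.37458169,  -29.83755116,  389.95394354])}
```

View pics/top0.png

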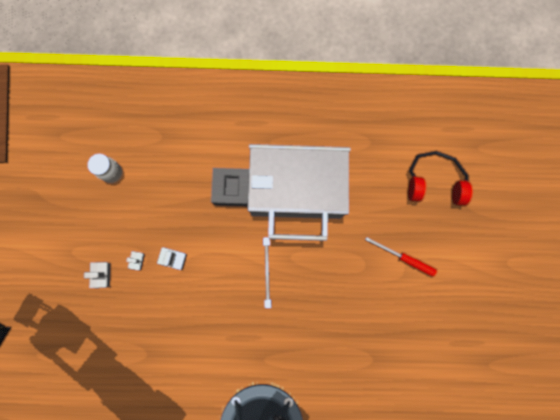

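View pics/side0.png

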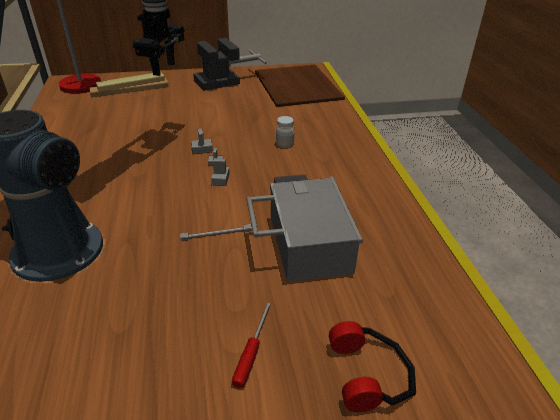

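View pics/wrist0.png

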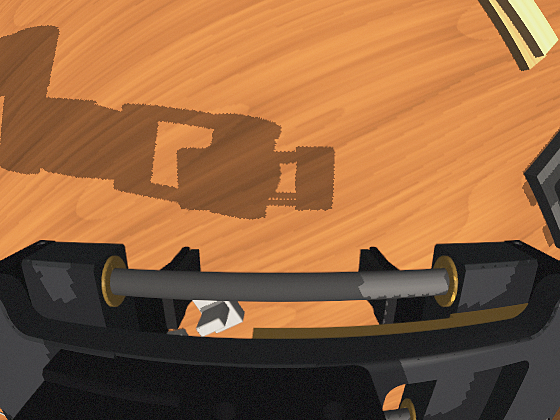

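```bash
python3 - <<'E'
from h import *
z=load('top0');p=z['p'][:,:,::-1]
a=cv2.resize(p[235:300,75:200],None,fx=6.4,fy=6.4,interpolation=cv2.INTER_CUBIC);cv2.imwrite('pics/c1.png',a)
b=cv2.resize(p[135:250,200:360],None,fx=5,fy=5,interpolation=cv2.INTER_CUBIC);cv2.imwrite('pics/c2.png',b)
s=load('side0');q=s['p'][:,:,::-1]
cv2.imwrite('pics/c3.png',cv2.resize(q[120:195,180:310],None,fx=6,fy=6,interpolation=cv2.INTER_CUBIC))
for u,v in [(97,275),(135,261),(172,259),(100,165),(230,185),(300,180)]: print(u,v,w(z,u,v).round(1))
E
```

```text
97 275 [363.5 410.2  66.7]
135 261 [400.  325.8  49.6]
172 259 [407.3 235.2  44.1]
100 165 [633.4 415.8  92.8]
230 185 [600.6  96.3  49.3]
300 180 [604.9 -80.4 110.3]
```

View pics/c1.png

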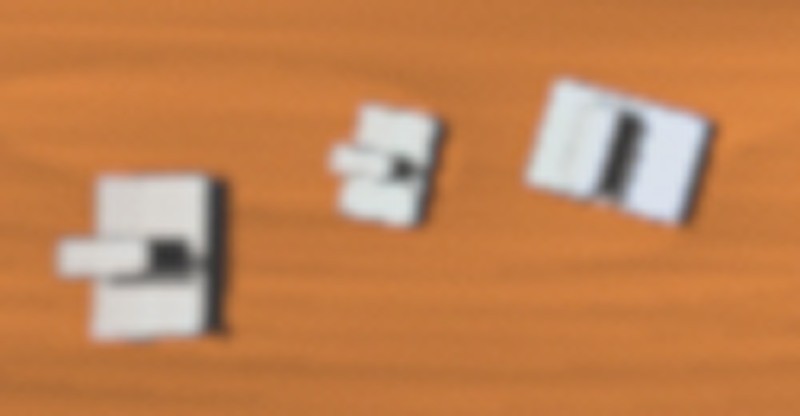

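View pics/c2.png

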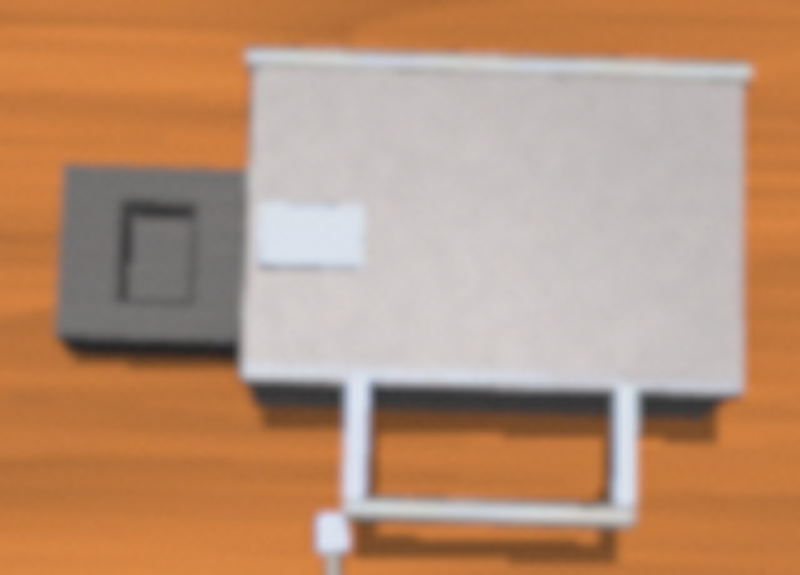

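View pics/c3.png

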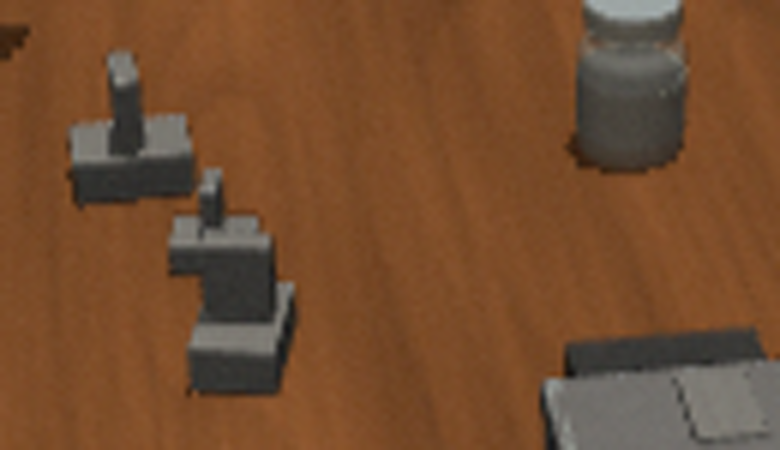

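```bash
python3 - <<'E'
from h import *
z=load('top0')
A=[(362,103),(440,115),(420,226),(338,210)]
P=np.array([wz(z,75+(x+.5)/6.4-.5,235+(y+.5)/6.4-.5,18) for x,y in A]);print('anchor',P.round(1),P.mean(0).round(1))
print(np.linalg.norm(P-np.roll(P,-1,0),axis=1))
for a,b in((1,2),(0,3)):
  d=P[a]-P[b];print('yaw x-axis',np.degrees(np.arctan2(d[1],d[0])))
E2=[(332,147),(330,172)]
Q=np.array([wz(z,75+(x+.5)/6.4-.5,235+(y+.5)/6.4-.5,48) for x,y in E2]);print('eartop',Q)
c=lambda x,y,h: wz(z,200+(x+.5)/5-.5,135+(y+.5)/5-.5,h)
print('recess',[c(*p,60).round(1) for p in[(122,200),(197,203),(194,305),(118,300)]])
r=np.mean([c(*p,60) for p in[(122,200),(197,203),(194,305),(118,300)]],0);print(r)
print('ledge',[c(*p,60).round(1) for p in[(64,166),(245,170),(240,345),(58,335)]])
L=[c(*p,109) for p in[(253,62),(745,77),(743,388),(241,375)]];print('lid',np.round(L,1))
print('bar',c(348,512,105).round(1),c(633,518,105).round(1))
for a,b in((0,1),(3,2)):
  d=L[a]-L[b];print('yaw y',np.degrees(np.arctan2(-d[0],d[1])))
E
```

```text
anchor [[426.8 348.1  18. ]
 [422.8 316.3  18. ]
 [378.2 321.2  18. ]
 [383.8 354.4  18. ]] [402.9 335.   18. ]
[32.00852036 44.83203657 33.73873182 43.51909196]
yaw x-axis -6.161902435828882
yaw x-axis -8.37235619653365
eartop [[408.11073262 348.34060282  48.        ]
 [398.37128754 348.36268691  48.        ]]
recess [array([625.2, 111.6,  60. ]), array([624.7,  73.1,  60. ]), array([571.4,  72.7,  60. ]), array([573. , 111.4,  60. ])]
[598.5508684   92.21272404  60.        ]
ledge [array([642.3, 142.2,  60. ]), array([642.7,  49.1,  60. ]), array([551.4,  48.5,  60. ]), array([554.1, 141.1,  60. ])]
lid [[ 685.2   44.   109. ]
 [ 684.5 -200.   109. ]
 [ 528.6 -198.6  109. ]
 [ 528.6   44.5  109. ]]
bar [464.   -8.9 105. ] [ 464.5 -146.2  105. ]
yaw y -0.17284941086778546
yaw y -0.007667494780369589
```

```bash
cat >> h.py <<'E'
def plan(p,yaw,p2,yaw2):
    s=np.radians(yaw);R=np.array([[np.cos(s),0,-np.sin(s)],[np.sin(s),0,np.cos(s)],[0,-1,0]])
    d=R.T@(np.array(p2,float)-np.array(p,float))/100
    print('shift',d.round(4),'turn y',round(-(yaw2-yaw)/90,4))
E
python3 -c "
from h import *
plan([272.3,562.6,184.2],-25.83,[340,450,150],-60)
plan([272.3,562.6,184.2],-25.83,[340,480,150],-97)"
```

```text
shift [ 1.1     0.342  -0.7185] turn y 0.3797
shift [ 0.9693  0.342  -0.4485] turn y 0.7908
```

servo_tool(
  targets=[0.5,0.17,-0.22,0,0.12,0,0.97,0.34,-0.45,0,0.24,0,0.97,0.34,-0.45,0,0.35,0],
  hand=0.5,
)

```text
time_s: 0.52
ee_pos: [341.0, 476.0, 148.4]
tool_rot: [-90.3, -0.1, -57.9]
force: [-0.6, 0.2, 0.0]
width: 0.739
```

```bash
python3 -c "
from h import *
s=np.radians(-25.83);R=np.array([[np.cos(s),0,-np.sin(s)],[np.sin(s),0,np.cos(s)],[0,-1,0]])
p=np.array([272.3,562.6,184.2])+R@[97,34,-45];print(p,status.state()['ee_pos'],status.state()['tool_rot'])
plan(p,-25.83-31.5,[390,393,120],-97)"
```

```text
[340.00219382 479.83277852 150.2       ] [341.03470806 475.99854287 148.36767853] [-90.26420873  -0.10792353 -57.91671388]
shift [ 1.0008  0.302  -0.0478] turn y 0.4408
```

servo_tool(
  targets=[0.4,0.1,-0.02,0,0.11,0,0.8,0.2,-0.04,0,0.22,0,1.0,0.3,-0.05,0,0.33,0,1.0,0.3,-0.05,0,0.44,0,1.0,0.3,-0.05,0,0.44,0],
)

```text
time_s: 1.15
ee_pos: [389.8, 392.5, 120.0]
tool_rot: [-90.0, -0.0, -96.9]
force: [0.5, -0.2, -0.6]
width: 0.501
```

```bash
python3 -c "
from h import *
s=np.radians(-57.33);R=np.array([[np.cos(s),0,-np.sin(s)],[np.sin(s),0,np.cos(s)],[0,-1,0]])
p=np.array([340,479.83,150.2])+R@[100,30,-5];print(p,status.state()['ee_pos'],status.state()['tool_rot'])
plan(p,-96.93,[402,336,100],-97)"
```

```text
[389.77099556 392.95164826 120.2       ] [389.79014002 392.51996827 119.95167206] [-9.00333018e+01 -2.41700226e-02 -9.68561223e+01]
shift [0.5506 0.202  0.1901] turn y 0.0008
```

servo_tool(
  targets=[0.55,0.2,0.19,0,0,0,0.55,0.2,0.19,0,0,0,0.55,0.2,0.19,0,0,0],
)

```text
time_s: 1.52
ee_pos: [402.3, 336.5, 100.5]
tool_rot: [-90.0, 0.0, -96.9]
force: [-0.7, 1.1, 0.1]
width: 0.498
```

```bash
python3 - <<'E'
from h import *
print(status.state()['ee_pos'])
grab('wrist','w1'); grab('top','t1')
p=load('t1')['p'][:,:,::-1]
cv2.imwrite('pics/t1c.png',cv2.resize(p[200:310,70:220],None,fx=5,fy=5,interpolation=cv2.INTER_CUBIC))
E
```

```text
[402.28554058 336.53218706 100.46503289]
```

View pics/w1.png

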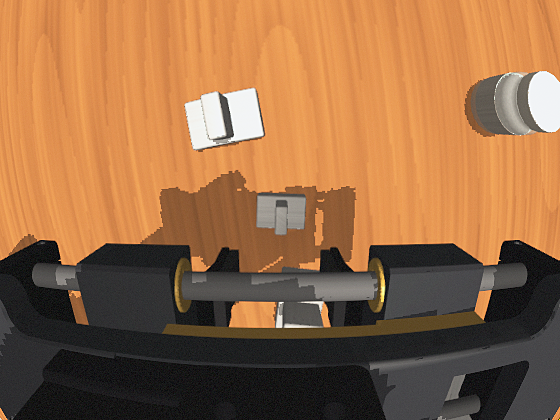

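View pics/t1c.png

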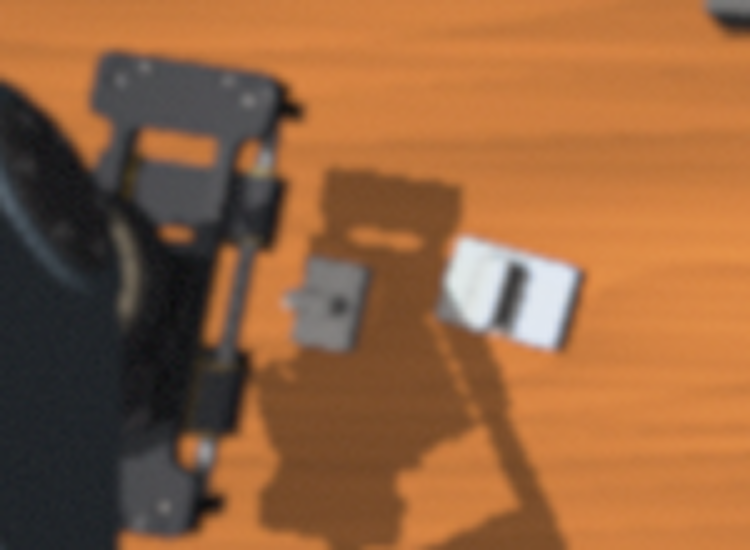

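```bash
cat >> h.py <<'E'
def fray(z,u,v):
    K,R,t=z['mtx'],z['R'],z['t']
    x=(u-K[0,2])/K[0,0];y=(v-K[1,2])/K[1,1];th=np.hypot(x,y)
    c=np.array([x/th*np.sin(th),y/th*np.sin(th),np.cos(th)]); return -R.T@t,R.T@c
def fz(z,u,v,h):
    o,r=fray(z,u,v); return o+r*(h-o[2])/r[2]
def proj(z,X):
    K,R,t=z['mtx'],z['R'],z['t'];c=R@np.array(X,float)+t;return (K[0,0]*c[0]/c[2]+K[0,2],K[1,1]*c[1]/c[2]+K[1,2])
def fproj(z,X):
    K,R,t=z['mtx'],z['R'],z['t'];c=R@np.array(X,float)+t;r=np.hypot(c[0],c[1]);th=np.arctan2(r,c[2]);return (K[0,0]*c[0]/r*th+K[0,2],K[1,1]*c[1]/r*th+K[1,2])
E
python3 - <<'E'
from h import *
z=load('w1');t=load('t1')
print(-z['R'].T@z['t'], z['R'])
print('tcp proj', proj(t,[402,336,100]),fproj(z,[402,336,100]), fproj(z,[403,335,18]))
print(fz(z,281,211,18),fz(z,300,315,18))
cv2.imwrite('pics/w1c.png',cv2.resize(z['p'][170:260,220:350,::-1],None,fx=6,fy=6,interpolation=cv2.INTER_CUBIC))
E
```

```text
[409.71600495 403.23991555 301.03298466] [[ 0.99279085 -0.11985128  0.00141554]
 [-0.11644838 -0.96167078  0.24825208]
 [-0.02839204 -0.24662723 -0.96869443]]
tcp proj (np.float64(123.86907646323797), np.float64(259.5090288758567)) (np.float64(279.392759328163), np.float64(243.60527302062337)) (np.float64(280.45805616318796), np.float64(215.27727383000817))
[403.94766597 338.84290356  18.        ] [410.28600506 230.44340258  18.        ]
```

View pics/w1c.png

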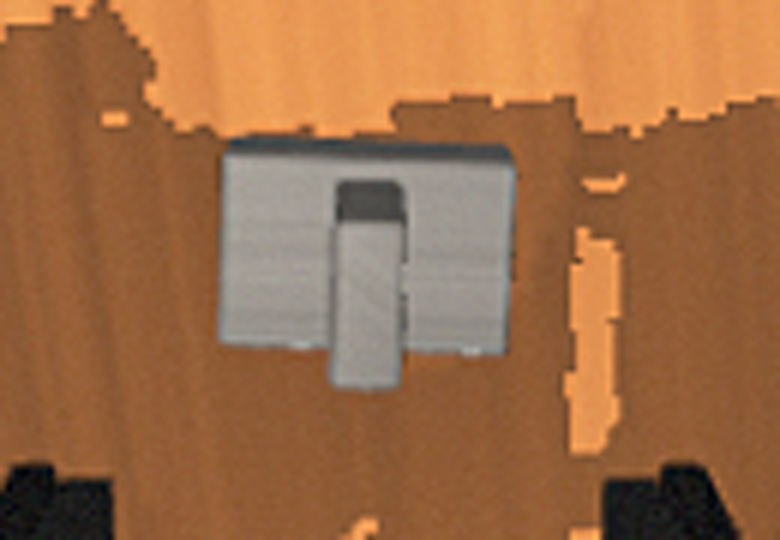

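```bash
python3 - <<'E'
from h import *
z=load('w1')
c=lambda x,y,h: fz(z,220+(x+.5)/6-.5,170+(y+.5)/6-.5,h)
P=np.array([c(*p,18) for p in[(222,150),(514,162),(506,353),(220,343)]]);Q=np.array([c(*p,48) for p in[(335,221),(404,221),(401,388),(330,386)]])
for A in(P,Q):
  print(A.round(1),A.mean(0).round(1),np.linalg.norm(A-np.roll(A,-1,0),axis=1).round(1))
  for a,b in((1,0),(2,3)): d=A[a]-A[b];print(np.degrees(np.arctan2(d[1],d[0])))
  for a,b in((0,3),(1,2)): d=A[a]-A[b];print(np.degrees(np.arctan2(d[1],d[0])))
E
```

```text
[[384.3 356.2  18. ]
 [426.8 349.3  18. ]
 [422.7 320.3  18. ]
 [380.  327.   18. ]] [403.4 338.2  18. ] [43.1 29.3 43.2 29.5]
-9.275608876628285
-8.990113535668776
81.60798817273988
81.81948006034126
[[400.6 349.9  48. ]
 [409.7 348.8  48. ]
 [406.6 325.9  48. ]
 [397.1 327.3  48. ]] [403.5 338.   48. ] [ 9.1 23.1  9.6 22.9]
-6.891367728393031
-8.602262838975372
81.25037151310427
82.44768456244809
```

servo_tool(
  targets=[-0.016,0.4,0.01,0,0.019,0,-0.016,0.7,0.01,0,0.019,0,-0.016,0.78,0.01,0,0.019,0,-0.016,0.78,0.01,0,0.019,0],
  hand=0.4,
)

```text
time_s: 2.12
ee_pos: [403.2, 338.2, 22.4]
tool_rot: [-90.0, 0.0, -98.6]
force: [-0.3, 0.9, 0.5]
width: 0.403
```

servo_tool(
  targets=[0,0,0,0,0,0,0,0,0,0,0,0,0,0,0,0,0,0,0,0,0,0,0,0,0,0,0,0,0,0],
  hand=0,
)

```text
time_s: 2.75
ee_pos: [403.2, 337.5, 22.4]
tool_rot: [-90.0, 0.0, -98.6]
force: [-0.2, -0.5, -0.1]
width: 0.012
```

```bash
python3 - <<'E'
from h import *
print(status.state()['ee_pos'])
grab('wrist','w2')
E
```

```text
[403.23317597 337.46762812  22.35995375]
```

View pics/w2.png

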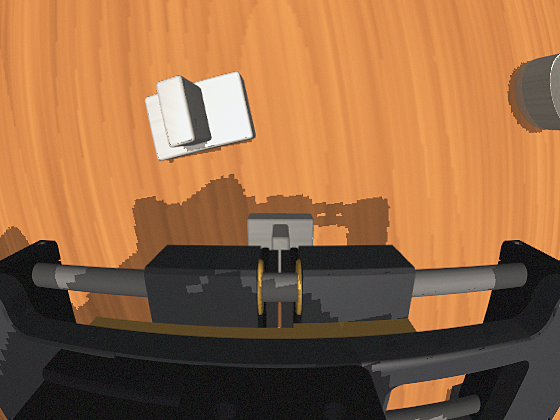

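```bash
python3 - <<'E'
from h import *
z=load('w2')
cv2.imwrite('pics/w2c.png',cv2.resize(z['p'][195:335,200:360,::-1],None,fx=5,fy=4.2,interpolation=cv2.INTER_CUBIC))
print(fproj(z,[403.2,337.5,22.4]),fproj(z,[403.2,337.5,41]),fproj(z,[403.5,338,48]))
grab('side','s2');q=load('s2')['p'][:,:,::-1]
cv2.imwrite('pics/s2c.png',cv2.resize(q[60:200,130:290],None,fx=5,fy=4.2,interpolation=cv2.INTER_CUBIC))
E
```

```text
(np.float64(279.7122382441642), np.float64(242.9717152719976)) (np.float64(279.79144515606873), np.float64(252.88808675977353)) (np.float64(280.210815628011), np.float64(256.2242664871666))
```

View pics/w2c.png

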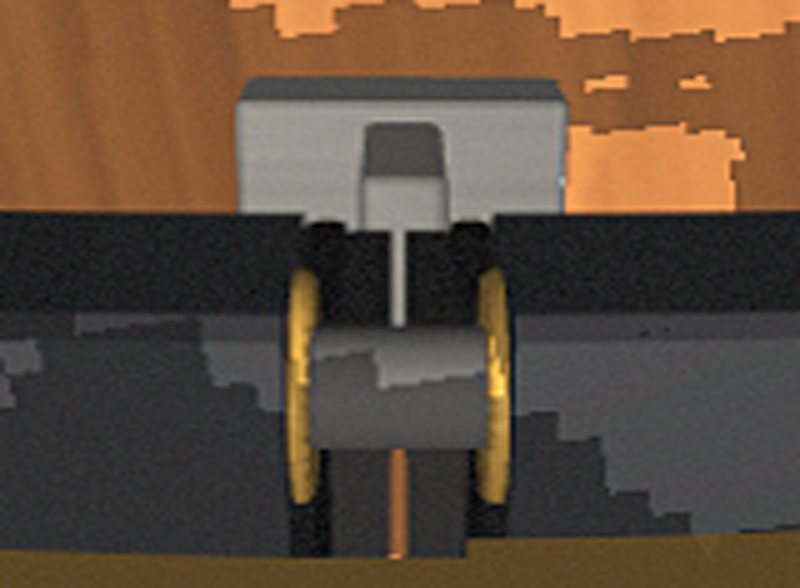

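View pics/s2c.png

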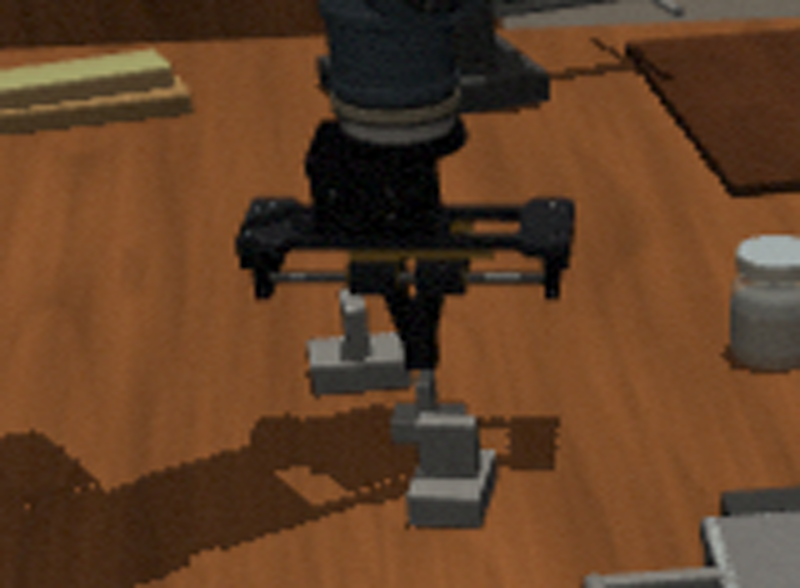

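```bash
python3 - <<'E'
from h import *
z=load('w2')
f=lambda X:np.array(fproj(z,X)).round(1)
print('ear front top',f([405,350,48]),'tip front',f([403,347,22.4]),'tip rear',f([403,328,22.4]))
print('block top front edge',f([405.6,353,18]))
for u,v in [(280,215),(280,227),(280,243),(280,247),(270,252),(290,252),(265,248),(280,262),(280,290),(260,222)]:
  o,r=fray(z,u,v); d=z['d'][v,u]; ax=z['R'][2]; X=o+r*d/(r@ax); print(u,v,d,X.round(1))
s=load('s2')
for x,y in [(425,340),(425,360),(430,380),(425,390),(410,410),(440,440),(350,300)]:
  u=130+x/5;v=60+y/4.2; print((x,y),(round(u),round(v)),w(s,u,v).round(1))
E
```

```text
ear front top [279.7 236.2] tip front [277.2 229.1] tip rear [281.6 256.5]
block top front edge [279.8 217.9]
280 215 220.99323 [405.7 352.5   8.1]
280 227 202.65024 [405.2 349.6  27.8]
280 243 184.60411 [404.6 345.8  47.4]
280 247 184.51767 [404.2 343.6  48. ]
270 252 168.39568 [399.5 347.2  64. ]
290 252 164.82364 [409.8 346.8  67.4]
265 248 170.44109 [397.  348.9  61.5]
280 262 187.55286 [402.8 334.2  47.4]
280 290 81.57402 [407.4 366.7 148.3]
260 222 211.9444 [392.4 352.2  18. ]
(425, 340) (215, 141) [408.9 326.3  83.2]
(425, 360) (215, 146) [407.7 325.2  67.6]
(430, 380) (216, 150) [409.8 335.1  45.1]
(425, 390) (215, 153) [406.1 329.3  40.4]
(410, 410) (212, 158) [396.  341.8  16.8]
(440, 440) (218, 165) [409.5 237.1  54.6]
(350, 300) (200, 131) [367.  424.3  66.5]
```

```bash
python3 - <<'E'
from h import *
def cloud(n,fish):
    z=load(n);d=z['d'];v,u=np.mgrid[:420,:560];K=z['mtx']
    x=(u-K[0,2])/K[0,0];y=(v-K[1,2])/K[1,1]
    if fish:
        th=np.hypot(x,y)+1e-9;x,y=x/th*np.tan(th),y/th*np.tan(th)
    c=np.stack([x*d,y*d,d],-1)-z['t'];return c@z['R'],d
for n in('w0' if 0 else 'wrist0','w1','w2'):
    P,d=cloud(n,1);ok=(d>0)
    sub=P[225:300,190:400][ok[225:300,190:400]]
    for lo in range(40,170,6):
        m=(sub[:,2]>=lo)&(sub[:,2]<lo+6)
        if m.sum()>3:print(n,lo,m.sum(),sub[m].min(0).round(0),sub[m].max(0).round(0))
P,d=cloud('s2',0);m=(abs(P[...,0]-404)<40)&(abs(P[...,1]-337)<45)&(P[...,2]>50)&(d>0)
s=P[m]
for lo in range(50,200,8):
    k=(s[:,2]>=lo)&(s[:,2]<lo+8)
    if k.sum():print('side',lo,k.sum(),s[k].min(0).round(0),s[k].max(0).round(0))
E
```

```text
w1 46 116 [397. 326.  46.] [407. 335.  51.]
w1 136 121 [373. 332. 138.] [433. 351. 142.]
w1 142 200 [373. 333. 142.] [433. 351. 148.]
w1 148 206 [373. 335. 148.] [434. 351. 154.]
w1 154 226 [373. 338. 154.] [434. 351. 160.]
w1 160 238 [372. 341. 160.] [435. 351. 166.]
w1 166 175 [371. 342. 166.] [435. 351. 172.]
w2 40 54 [400. 345.  40.] [410. 350.  46.]
w2 46 281 [400. 328.  46.] [410. 351.  50.]
w2 58 80 [395. 345.  59.] [413. 349.  64.]
w2 64 146 [395. 345.  64.] [414. 349.  70.]
w2 70 147 [395. 345.  70.] [413. 349.  76.]
w2 76 154 [396. 345.  76.] [413. 349.  82.]
w2 82 171 [397. 344.  82.] [412. 349.  88.]
w2 88 73 [398. 345.  88.] [411. 349.  94.]
w2 130 132 [383. 369. 134.] [441. 378. 136.]
w2 136 1239 [383. 368. 136.] [441. 378. 142.]
w2 142 2144 [384. 363. 142.] [441. 378. 148.]
w2 148 3546 [386. 361. 148.] [439. 378. 154.]
w2 154 3444 [386. 362. 154.] [437. 378. 157.]
side 50 1 [400. 323.  51.] [400. 323.  51.]
side 58 13 [395. 321.  61.] [415. 339.  66.]
side 66 11 [396. 324.  67.] [415. 343.  73.]
side 74 17 [396. 320.  74.] [416. 346.  82.]
side 82 21 [394. 321.  82.] [412. 342.  89.]
side 90 16 [392. 321.  91.] [413. 331.  98.]
side 98 23 [390. 316.  98.] [416. 335. 106.]
side 106 28 [390. 319. 107.] [416. 343. 114.]
side 114 26 [388. 320. 114.] [420. 345. 122.]
side 122 2 [397. 320. 123.] [411. 326. 127.]
side 130 10 [371. 298. 131.] [425. 355. 138.]
side 138 62 [366. 292. 138.] [443. 333. 146.]
side 146 84 [366. 292. 146.] [443. 362. 154.]
side 154 94 [370. 294. 154.] [443. 355. 162.]
side 162 71 [366. 302. 162.] [443. 354. 170.]
side 170 98 [364. 304. 170.] [443. 355. 178.]
side 178 72 [364. 305. 178.] [423. 350. 186.]
side 186 60 [365. 306. 186.] [424. 355. 194.]
side 194 50 [366. 307. 194.] [425. 357. 202.]
```

servo_tool(
  targets=[0,0,0,0,0,0,0,0,0,0,0,0,0,0,0,0,0,0],
  hand=0.4,
)

```text
time_s: 3.22
ee_pos: [403.1, 337.5, 22.2]
tool_rot: [-90.0, -0.0, -98.6]
force: [-0.4, -0.1, -0.3]
width: 0.26
```

servo_tool(
  targets=[0,0.1,0,0,0,0,0,0.2,0,0,0,0,0,0.3,0,0,0,0,0,0.37,0,0,0,0,0,0.37,0,0,0,0],
)

```text
time_s: 3.85
ee_pos: [402.6, 337.2, -15.6]
tool_rot: [-90.1, -0.1, -98.6]
force: [0.9, 0.2, 0.5]
width: 0.401
```

servo_tool(
  targets=[0,0,0,0,0,0,0,0,0,0,0,0,0,0,0,0,0,0,0,0,0,0,0,0,0,0,0,0,0,0],
  hand=0,
)

```text
time_s: 4.47
ee_pos: [403.4, 337.6, -14.5]
tool_rot: [-90.0, 0.0, -98.6]
force: [1.0, -0.8, 1.9]
width: 0.111
```

```bash
python3 - <<'E'
from h import *
s=status.state();print(s['ee_pos'],s['tool_rot'],s['width'],s['force'])
z=grab('wrist','w3');z=load('w3')
cv2.imwrite('pics/w3c.png',cv2.resize(z['p'][195:335,200:360,::-1],None,fx=5,fy=4.2,interpolation=cv2.INTER_CUBIC))
E
```

```text
[403.42726807 337.63481267 -14.47662626] [-8.99671810e+01  2.31285645e-02 -9.86374463e+01] 0.11149952361375129 [ 1.04615612 -0.84182892  1.89387512]
```

View pics/w3c.png

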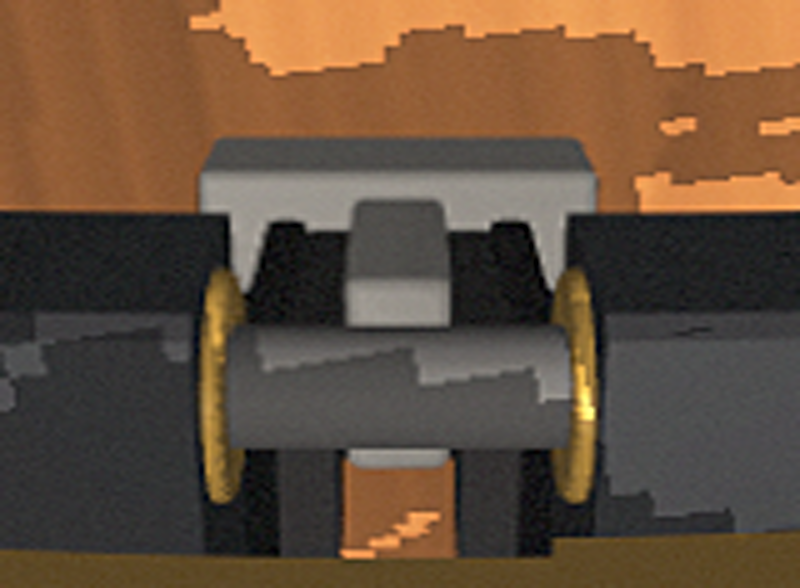

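servo_tool(
  targets=[0,-0.2,0,0,0,0,0,-0.6,0,0,0,0,0,-1.0,0,0,0,0,0,-1.0,0,0,0,0],
)

```text
time_s: 5.03
ee_pos: [405.0, 338.6, 87.7]
tool_rot: [-89.7, 0.2, -98.6]
force: [0.4, 0.2, -1.1]
width: 0.11
```

```bash
python3 - <<'E'
from h import *
s=status.state();print(s['ee_pos'],s['tool_rot'],s['width'],s['force'])
plan([403.3,337.7,85.6],-98.6,[500,260,85.6],-90)
plan([500,260,85.6],-90,[597,175,85.6],-90)
E
```

```text
[405.04881283 338.62081708  87.74059241] [-89.70942716   0.21826655 -98.62974372] 0.10957439470680155 [ 0.40829411  0.21356877 -1.1412573 ]
shift [0.6237 0.     1.0723] turn y -0.0956
shift [0.85 0.   0.97] turn y 0.0
```

servo_tool(
  targets=[0.2,0,0.3,0,-0.05,0,0.4,0,0.65,0,-0.096,0,0.6,0,1.0,0,-0.096,0],
)

```text
time_s: 5.4
ee_pos: [492.4, 262.1, 83.5]
tool_rot: [-90.2, -0.1, -89.9]
force: [0.5, 0.0, -0.6]
width: 0.118
```

servo_tool(
  targets=[0.3,0,0.35,0,0,0,0.6,0,0.7,0,0,0,0.85,0,1.0,0,0,0,0.85,0,1.0,0,0,0,0.85,0,1.0,0,0,0,0.85,0,1.0,0,0,0],
)

```text
time_s: 6.15
ee_pos: [591.0, 178.9, 84.3]
tool_rot: [-90.2, -0.0, -89.9]
force: [0.5, -1.2, -1.4]
width: 0.105
```

```bash
python3 - <<'E'
from h import *
s=status.state();print(s['ee_pos'],s['tool_rot'],s['width'],s['force'])
z=grab('wrist','w4');grab('top','t4');q=load('t4')['p'][:,:,::-1]
cv2.imwrite('pics/t4c.png',cv2.resize(q[130:250,140:300],None,fx=5,fy=5,interpolation=cv2.INTER_CUBIC))
E
```

```text
[591.04206668 178.94017822  84.32412449] [-9.01674151e+01 -8.14096180e-03 -8.99259962e+01] 0.10496806219281793 [ 0.47753459 -1.18359548 -1.4267242 ]
```

View pics/w4.png

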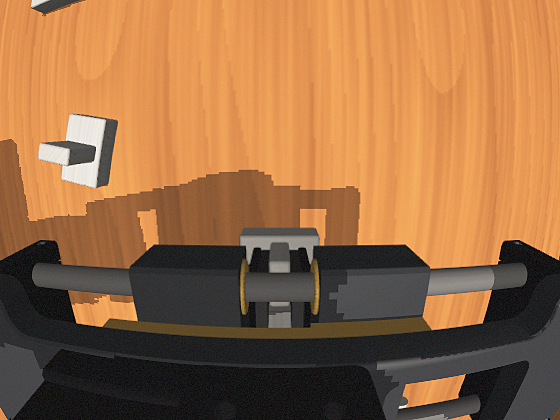

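View pics/t4c.png

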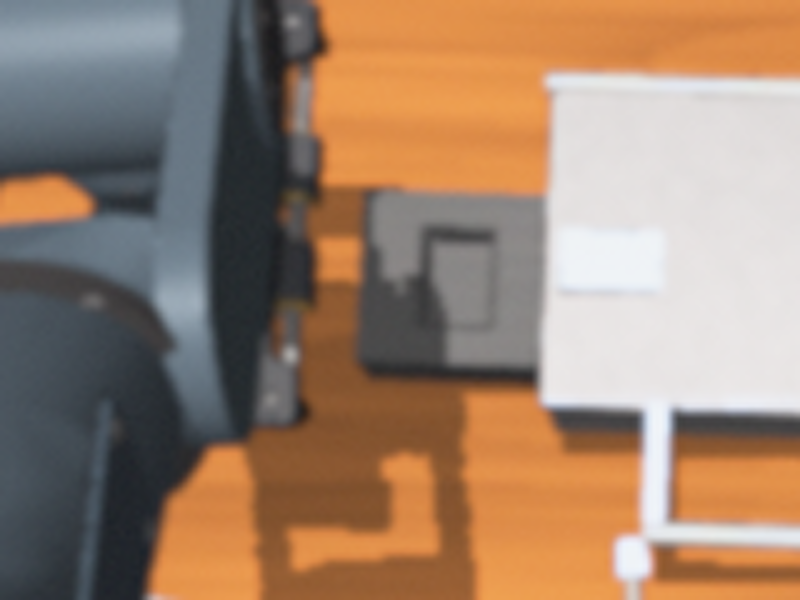

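servo_tool(
  targets=[0.2,-0.3,0.04,0,0,0,0.6,-0.65,0.07,0,0,0,0.95,-0.65,0.07,0,0,0,0.95,-0.65,0.07,0,0,0],
)

```text
time_s: 6.75
ee_pos: [600.0, 81.5, 151.0]
tool_rot: [-89.9, -0.0, -90.1]
force: [0.5, 0.5, -1.2]
width: 0.114
```

servo_tool(
  targets=[0.34,0,0,0,0,0,0.34,0,0,0,0,0,0.34,0,0,0,0,0,0.34,0,0,0,0,0],
)

```text
time_s: 7.25
ee_pos: [599.7, 50.6, 150.1]
tool_rot: [-90.0, 0.0, -89.9]
force: [0.7, 0.1, -2.7]
width: 0.116
```

```bash
python3 - <<'E'
from h import *
s=status.state();print(s['ee_pos'],s['tool_rot'],s['width'],s['force'])
z=grab('wrist','w5');z=load('w5')
print(fproj(z,[598,92,60]))
cv2.imwrite('pics/w5c.png',cv2.resize(z['p'][120:260,190:370,::-1],None,fx=4.4,fy=4.2,interpolation=cv2.INTER_CUBIC))
E
```

```text
[599.68899054  50.56140583 150.05548733] [-9.00286708e+01  2.96248429e-02 -8.99182338e+01] 0.1164216737775082 [ 0.68696466  0.11600271 -2.71190526]
(np.float64(277.80161527473257), np.float64(166.66150835138913))
```

View pics/w5.png

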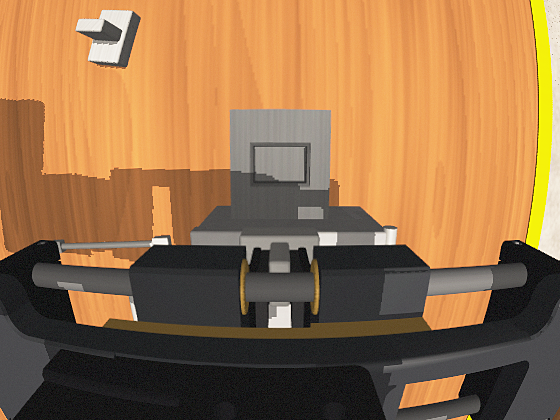

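View pics/w5c.png

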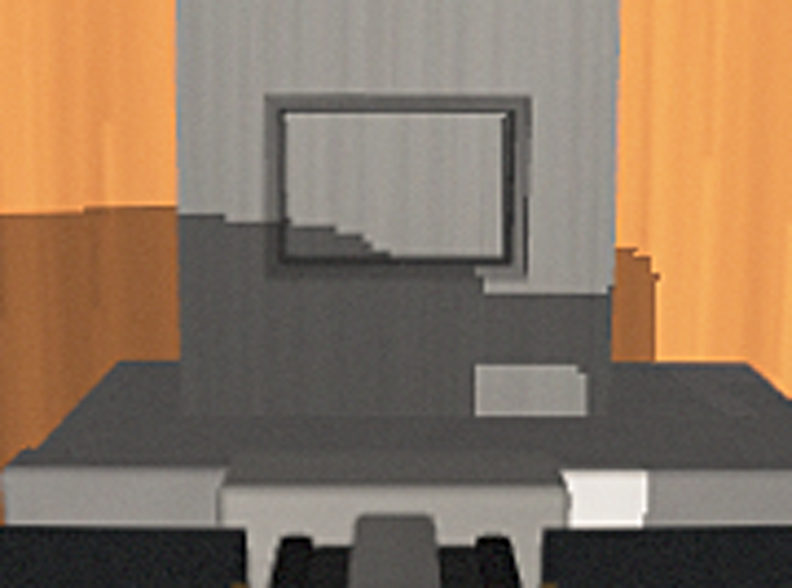

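```bash
python3 - <<'E'
from h import *
z=load('w5')
c=lambda x,y,h: fz(z,190+(x+.5)/4.4-.5,120+(y+.5)/4.2-.5,h)
A=np.array([c(*p,60) for p in[(265,94),(529,96),(527,277),(266,277)]]);print(A.round(1),A.mean(0).round(1),np.linalg.norm(A-np.roll(A,-1,0),axis=1).round(1))
print('ledge',c(177,20,60),c(179,400,60),c(619,20,60),c(610,280,60))
for h in (182,183.5,185):
  a,b=c(222,487,h),c(562,487,h);print('anchor top edge',a.round(1),b.round(1),((a+b)/2).round(2))
z=load('w3');c=lambda x,y,h: fz(z,200+(x+.5)/5-.5,195+(y+.5)/4.2-.5,h)
a,b=c(200,171,18),c(596,171,18);print('in grip at bench',a,b,((a+b)/2))
E
```

```text
[[573.2 114.3  60. ]
 [626.4 113.9  60. ]
 [626.6  75.   60. ]
 [572.9  74.9  60. ]] [599.8  94.5  60. ] [53.3 38.9 53.6 39.3]
ledge [555.36319743 130.46099258  60.        ] [554.00219972  47.67234734  60.        ] [644.62301337 130.60583032  60.        ] [643.84891018  74.4866366   60.        ]
anchor top edge [577.9  65.5 182. ] [620.   65.5 182. ] [598.96  65.51 182.  ]
anchor top edge [578.1  66.  183.5] [619.8  66.  183.5] [598.96  65.98 183.5 ]
anchor top edge [578.3  66.4 185. ] [619.7  66.5 185. ] [598.97  66.44 185.  ]
in grip at bench [384.07440512 355.97768897  18.        ] [426.61922678 349.47621514  18.        ] [405.34681595 352.72695206  18.        ]
```

servo_tool(
  targets=[-0.2,0,0.003,0,0,0,-0.437,0.3,0.006,0,0,0,-0.437,0.7,0.006,0,0,0,-0.437,0.95,0.006,0,0,0,-0.437,0.95,0.006,0,0,0,-0.437,0.95,0.006,0,0,0],
)

```text
time_s: 8.05
ee_pos: [601.5, 93.7, 56.2]
tool_rot: [-89.9, 0.0, -90.0]
force: [0.8, -0.1, -1.5]
width: 0.113
```

```bash
python3 - <<'E'
from h import *
s=status.state();print(s['ee_pos'],s['tool_rot'],s['width'],s['force'])
z=grab('wrist','w6');z=load('w6')
cv2.imwrite('pics/w6c.png',cv2.resize(z['p'][160:300,190:370,::-1],None,fx=4.4,fy=4.2,interpolation=cv2.INTER_CUBIC))
E
```

```text
[601.49847267  93.72425033  56.15503001] [-8.98973202e+01  1.07248412e-02 -8.99580894e+01] 0.11264903990547807 [ 0.80335878 -0.14274572 -1.45335893]
```

View pics/w6c.png

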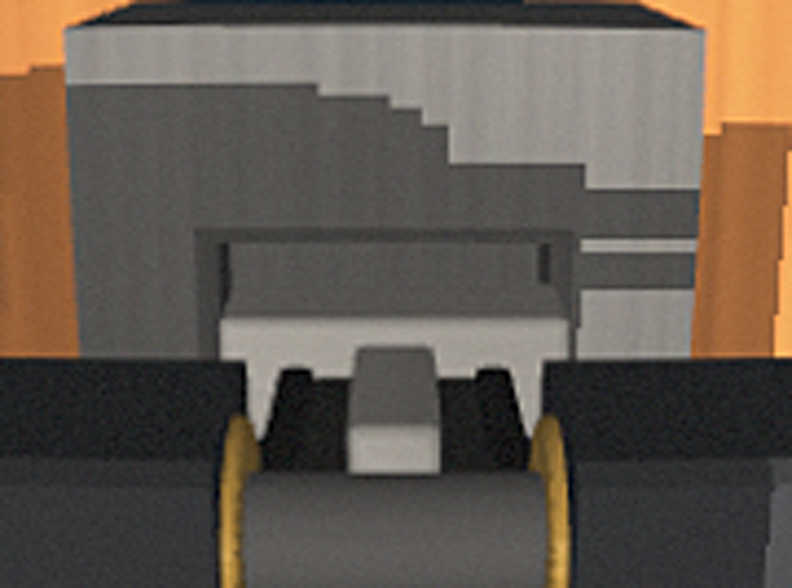

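servo_tool(
  targets=[0,0,0,0,0,0,0,0,0,0,0,0],
)

```text
time_s: 8.35
ee_pos: [601.2, 92.8, 56.2]
tool_rot: [-89.9, -0.0, -90.0]
force: [-0.9, 0.2, -1.5]
width: 0.113
```

```bash
python3 - <<'E'
from h import *
z=load('w6')
c=lambda x,y,h: fz(z,190+(x+.5)/4.4-.5,160+(y+.5)/4.2-.5,h)
print('mouth',c(195,229,60),c(574,231,60),(c(195,229,60)+c(574,231,60))/2)
h=56.15+14.5+18
print('anchor',c(220,318,h),c(568,318,h),(c(220,318,h)+c(568,318,h))/2)
print('inner floor back edge', c(222,243,57),c(550,243,57))
s=status.state();print(s['ee_pos'],s['tool_rot'],s['width'],s['force'])
E
```

```text
mouth [572.77496604 113.97473581  60.        ] [626.66722659 113.64344585  60.        ] [599.72109632 113.80909083  60.        ]
anchor [579.51741562 108.98630372  88.65      ] [622.49732114 108.96167573  88.65      ] [601.00736838 108.97398973  88.65      ]
inner floor back edge [576.22567224 111.07093598  57.        ] [623.62023861 111.05006373  57.        ]
[601.22757694  92.78213811  56.23153437] [-8.99001170e+01 -1.40431316e-03 -9.00108260e+01] 0.11328481308202525 [-0.87988812  0.17476742 -1.51610642]
```

servo_tool(
  targets=[-0.01,0,-0.009,0,0,0,-0.01,0.06,-0.009,0,0,0,-0.01,0.1,-0.009,0,0,0,-0.01,0.14,-0.009,0,0,0,-0.01,0.17,-0.009,0,0,0,-0.01,0.17,-0.009,0,0,0],
)

```text
time_s: 9.1
ee_pos: [599.4, 93.8, 37.9]
tool_rot: [-90.0, 0.0, -90.0]
force: [0.7, -0.8, -0.7]
width: 0.11
```

servo_tool(
  targets=[0,0.03,0.005,0,0,0,0,0.06,0.005,0,0,0,0,0.09,0.005,0,0,0,0,0.09,0.005,0,0,0],
)

```text
time_s: 9.6
ee_pos: [599.9, 93.9, 28.9]
tool_rot: [-90.0, 0.0, -90.0]
force: [-0.1, 0.0, -1.4]
width: 0.113
```

servo_tool(
  targets=[0,0.01,0,0,0,0,0,0.02,0,0,0,0,0,0.02,0,0,0,0],
)

```text
time_s: 9.98
ee_pos: [600.3, 93.9, 27.5]
tool_rot: [-90.0, -0.0, -90.0]
force: [0.0, -0.3, 1.0]
width: 0.107
```

servo_tool(
  targets=[0,0.01,0,0,0,0,0,0.02,0,0,0,0,0,0.02,0,0,0,0],
)

```text
time_s: 10.35
ee_pos: [600.4, 93.8, 27.5]
tool_rot: [-90.0, -0.0, -90.0]
force: [-3.3, -0.6, 12.1]
width: 0.115
```

servo_tool(
  targets=[0,0.01,0,0,0,0,0,0.02,0,0,0,0,0,0.03,0,0,0,0,0,0.03,0,0,0,0],
)

```text
time_s: 10.85
ee_pos: [600.4, 93.9, 27.4]
tool_rot: [-89.9, -0.0, -90.0]
force: [-9.4, -0.8, 28.5]
width: 0.109
```

```bash
python3 - <<'E'
from h import *
s=status.state();print(s['ee_pos'],s['tool_rot'],s['width'],s['force'])
z=grab('wrist','w7');z=load('w7')
cv2.imwrite('pics/w7c.png',cv2.resize(z['p'][160:300,190:370,::-1],None,fx=4.4,fy=4.2,interpolation=cv2.INTER_CUBIC))
E
```

```text
[600.4485759   93.85906832  27.44220922] [-8.99071143e+01 -2.39736100e-02 -8.99685979e+01] 0.10860510571792852 [-9.38722677 -0.83448817 28.52769235]
```

View pics/w7c.png

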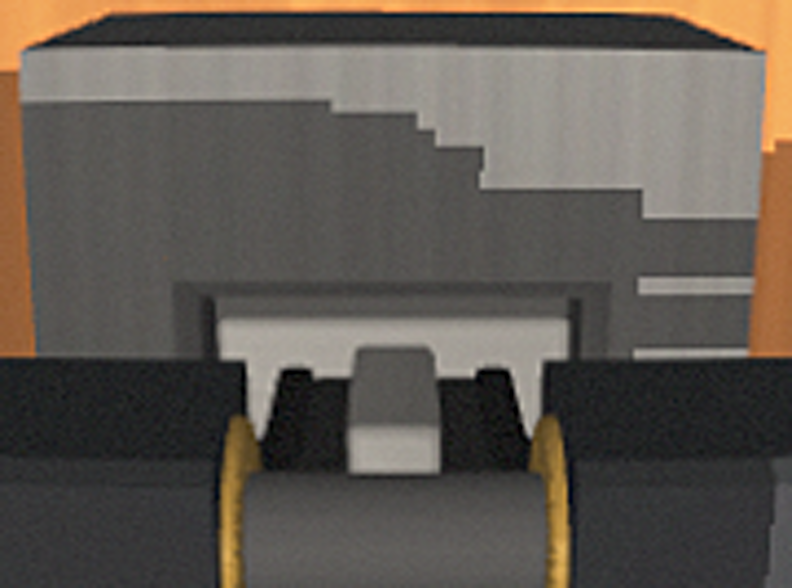

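servo_tool(
  targets=[0,0.01,0,0,0,0,0,0.02,0,0,0,0,0,0.02,0,0,0,0],
)

```text
time_s: 11.28
ee_pos: [600.5, 93.8, 27.4]
tool_rot: [-89.9, -0.0, -90.0]
force: [-11.3, -1.3, 39.7]
width: 0.113
```

```bash
python3 - <<'E'
from h import *
z=load('w7');d=z['d'];v,u=np.mgrid[:420,:560];K=z['mtx']
x=(u-K[0,2])/K[0,0];y=(v-K[1,2])/K[1,1];th=np.hypot(x,y)+1e-9;x,y=x/th*np.tan(th),y/th*np.tan(th)
P=(np.stack([x*d,y*d,d],-1)-z['t'])@z['R']
for n,(a,b) in dict(ledge_l=(210,240),ledge_f=(280,215),ledge_r=(348,240),blk_l=(246,240),blk_c=(260,239),blk_r=(310,240)).items():
  q=P[b-2:b+3,a-2:a+3].reshape(-1,3);print(n,np.median(q,0).round(1),q[:,2].std().round(2))
E
```

```text
ledge_l [561.9 106.6  59.9] 0.72
ledge_f [600.4 120.5  60.1] 0.57
ledge_r [637.8 106.6  60.3] 32.87
blk_l [581.9 106.5  60.1] 32.94
blk_c [589.5 107.3  60.2] 0.51
blk_r [616.8 106.6  60. ] 0.61
```

servo_tool(
  targets=[0,-0.03,0,0,0,0,0,-0.06,0,0,0,0,0,-0.065,0,0,0,0],
)

```text
time_s: 11.65
ee_pos: [600.7, 93.9, 27.5]
tool_rot: [-89.9, -0.0, -90.0]
force: [-0.7, -0.0, 5.9]
width: 0.112
```

servo_tool(
  targets=[0,0,0,0,0,0,0,0,0,0,0,0,0,0,0,0,0,0],
  hand=0.4,
)

```text
time_s: 12.02
ee_pos: [600.0, 93.9, 26.1]
tool_rot: [-90.0, 0.0, -90.0]
force: [-0.5, -0.4, -0.1]
width: 0.354
```

servo_tool(
  targets=[0,-0.15,0,0,0,0,0,-0.4,0,0,0,0,0,-0.8,0,0,0,0,0,-1,0,0,0,0,0,-1,0,0,0,0],
)

```text
time_s: 12.65
ee_pos: [602.0, 93.9, 129.5]
tool_rot: [-89.7, -0.0, -90.0]
force: [-0.4, -0.7, -0.7]
width: 0.4
```

```bash
python3 - <<'E'
from h import *
s=status.state();print(s['ee_pos'],s['tool_rot'],s['width'],s['force'])
z=grab('wrist','w8');z=load('w8')
cv2.imwrite('pics/w8c.png',cv2.resize(z['p'][160:300,190:370,::-1],None,fx=4.4,fy=4.2,interpolation=cv2.INTER_CUBIC))
E
```

```text
[602.03402318  93.87577989 129.50487153] [-8.96754647e+01 -7.91808823e-03 -8.99942671e+01] 0.3996463726345595 [-0.35662585 -0.68752224 -0.69192072]
```

View pics/w8c.png

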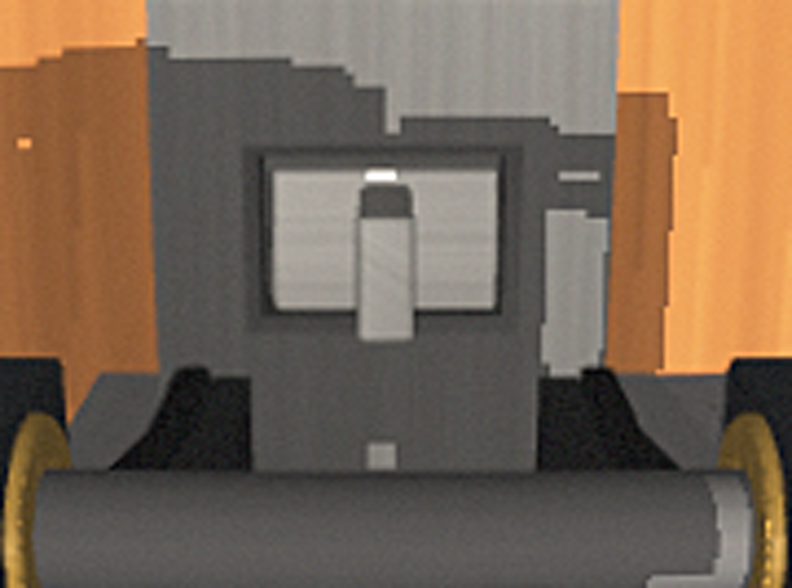

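servo_tool(
  targets=[0.3,0,-0.25,0,0,0,0.6,0,-0.5,0,0,0,0.85,0,-0.68,0,0,0],
)

```text
time_s: 13.08
ee_pos: [529.8, 8.3, 125.4]
tool_rot: [-90.2, 0.0, -90.0]
force: [0.3, -0.7, 1.0]
width: 0.401
```

servo_tool(
  targets=[0.3,0,-0.25,0,0,0,0.6,0,-0.5,0,0,0,0.84,0,-0.68,0,0,0,0.84,0,-0.68,0,0,0,0.84,0,-0.68,0,0,0,0.84,0,-0.68,0,0,0],
)

```text
time_s: 13.82
ee_pos: [464.7, -74.5, 126.5]
tool_rot: [-90.0, 0.0, -89.9]
force: [0.2, -0.0, 0.4]
width: 0.4
```

```bash
python3 - <<'E'
from h import *
s=status.state();print(s['ee_pos'],s['tool_rot'],s['width'],s['force'])
z=grab('wrist','w9');z=load('w9')
print(fproj(z,[467,-76,105]))
E
```

```text
[464.68626644 -74.46763374 126.49728749] [-9.00018169e+01  1.24344257e-02 -8.99310816e+01] 0.39971136355674874 [ 0.23584735 -0.02057969  0.35041473]
(np.float64(282.99065667567675), np.float64(235.53168900678924))
```

View pics/w9.png

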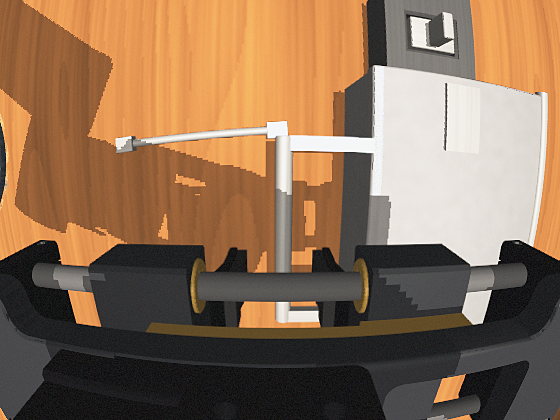

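```bash
python3 - <<'E'
from h import *
z=load('w9')
cv2.imwrite('pics/w9c.png',cv2.resize(z['p'][115:255,220:390,::-1],None,fx=4.5,fy=4.2,interpolation=cv2.INTER_CUBIC))
for u,v in[(275.5,160),(291,160),(276,230),(291,230),(283,136),(283,320)]: print(u,v,fz(z,u,v,105).round(1))
print('hinge/back edge lid', fz(z,545,95,113))
E
```

```text
275.5 160 [461.7 -22.4 105. ]
291 160 [472.3 -22.3 105. ]
276 230 [462.  -71.9 105. ]
291 230 [472.7 -71.9 105. ]
283 136 [466.8  -6.  105. ]
283 320 [ 467.4 -146.5  105. ]
hinge/back edge lid [687.14470766  45.83270095 113.        ]
```

View pics/w9c.png

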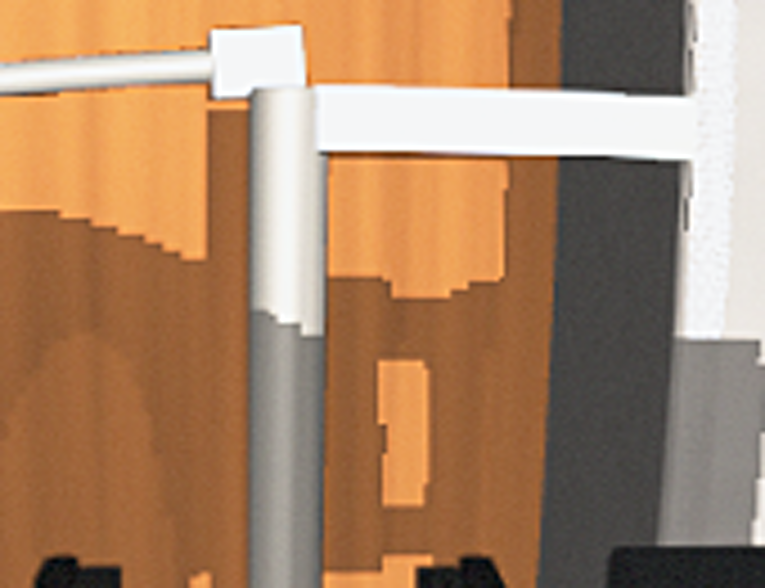

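servo_tool(
  targets=[0.01,0.2,0.025,0,0,0,0.01,0.5,0.025,0,0,0,0.01,0.78,0.025,0,0,0,0.01,0.78,0.025,0,0,0,0.01,0.78,0.025,0,0,0],
)

```text
time_s: 14.5
ee_pos: [467.4, -76.0, 49.3]
tool_rot: [-90.0, -0.0, -90.0]
force: [0.3, 0.1, 0.3]
width: 0.396
```

servo_tool(
  targets=[0,0,0,0,0,0,0,0,0,0,0,0,0,0,0,0,0,0,0,0,0,0,0,0],
  hand=0,
)

```text
time_s: 15.0
ee_pos: [467.6, -76.3, 49.2]
tool_rot: [-89.9, -0.0, -90.0]
force: [1.1, 1.6, 1.7]
width: 0.125
```

```bash
python3 - <<'E'
from h import *
s=status.state();print(s['ee_pos'],s['tool_rot'],s['width'],s['force'])
grab('side','s9');q=load('s9')['p'][:,:,::-1]
cv2.imwrite('pics/s9c.png',cv2.resize(q[110:280,170:370],None,fx=4,fy=3.5,interpolation=cv2.INTER_CUBIC))
E
```

```text
[467.55972537 -76.33523104  49.17890424] [-8.98898440e+01 -2.43050591e-02 -9.00223077e+01] 0.12506670554589086 [1.12471595 1.58168291 1.73705972]
```

View pics/s9c.png

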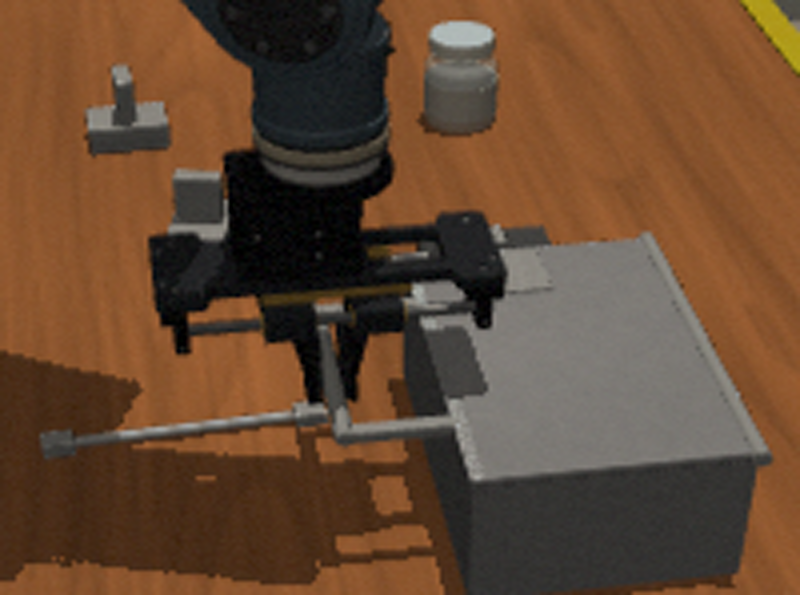

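servo_tool(
  targets=[0,-0.05,0.001,0,0,0,0,-0.11,0.003,0,0,0,0,-0.22,0.011,0,0,0,0,-0.33,0.025,0,0,0,0,-0.44,0.044,0,0,0,0,-0.55,0.069,0,0,0,0,-0.656,0.099,0,0,0,0,-0.761,0.135,0,0,0,0,-0.82,0.157,0,0,0,0,-0.865,0.175,0,0,0,0,-0.865,0.175,0,0,0],
)

```text
time_s: 16.42
ee_pos: [486.2, -76.4, 136.3]
tool_rot: [-89.7, -0.0, -90.0]
force: [6.5, 0.7, -6.1]
width: 0.127
```

```bash
python3 - <<'E'
from h import *
s=status.state();print(s['ee_pos'],s['tool_rot'],s['width'],s['force'])
p=s['ee_pos'];print('theta',np.arctan2(p[2]-49.2,689.3-p[0]),np.hypot(p[2]-49.2,689.3-p[0]))
grab('side','s10');q=load('s10')['p'][:,:,::-1]
cv2.imwrite('pics/s10c.png',cv2.resize(q[90:280,170:370],None,fx=4,fy=3.1,interpolation=cv2.INTER_CUBIC))
E
```

```text
[486.16505784 -76.43142461 136.25730321] [-8.97450574e+01 -4.80296185e-02 -9.00218856e+01] 0.12724012506523175 [ 6.53344938  0.68048101 -6.12814177]
theta 0.40488958559228094 221.00402432219764
```

View pics/s10c.png

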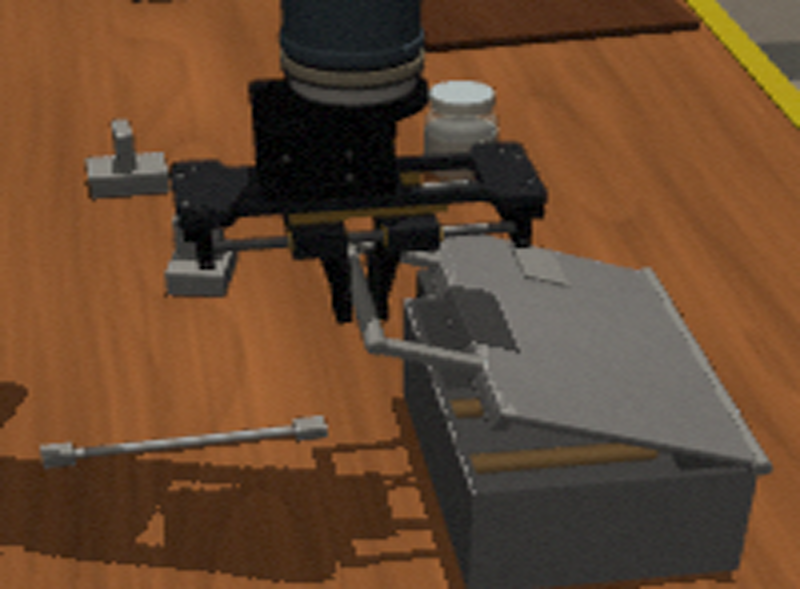

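servo_tool(
  targets=[0,-0.04,0.025,0,0,0,0,-0.087,0.048,0,0,0,0,-0.185,0.1,0,0,0,0,-0.28,0.155,0,0,0,0,-0.374,0.215,0,0,0,0,-0.464,0.28,0,0,0,0,-0.55,0.35,0,0,0,0,-0.633,0.425,0,0,0,0,-0.675,0.463,0,0,0,0,-0.713,0.5,0,0,0,0,-0.713,0.5,0,0,0],
)

```text
time_s: 17.85
ee_pos: [532.8, -76.5, 207.1]
tool_rot: [-90.2, -0.1, -90.0]
force: [-3.6, -4.0, 1.0]
width: 0.129
```

```bash
cat > lid.py <<'E'
from h import *
s=status.state();print(s['ee_pos'],s['tool_rot'],s['width'],s['force'])
p=s['ee_pos'];print('theta',np.arctan2(p[2]-49.2,689.3-p[0]),np.hypot(p[2]-49.2,689.3-p[0]))
E
python3 lid.py; python3 - <<'E'
from h import *
grab('side','s11');q=load('s11')['p'][:,:,::-1]
cv2.imwrite('pics/s11c.png',cv2.resize(q[50:280,170:370],None,fx=4,fy=2.6,interpolation=cv2.INTER_CUBIC))
E
```

```text
[532.83922602 -76.53341292 207.06032499] [-9.01847395e+01 -5.42391527e-02 -8.99658486e+01] 0.12858272309346522 [-3.64117351 -4.04143202  1.04642968]
theta 0.7898507495072659 222.2607837672631
```

View pics/s11c.png

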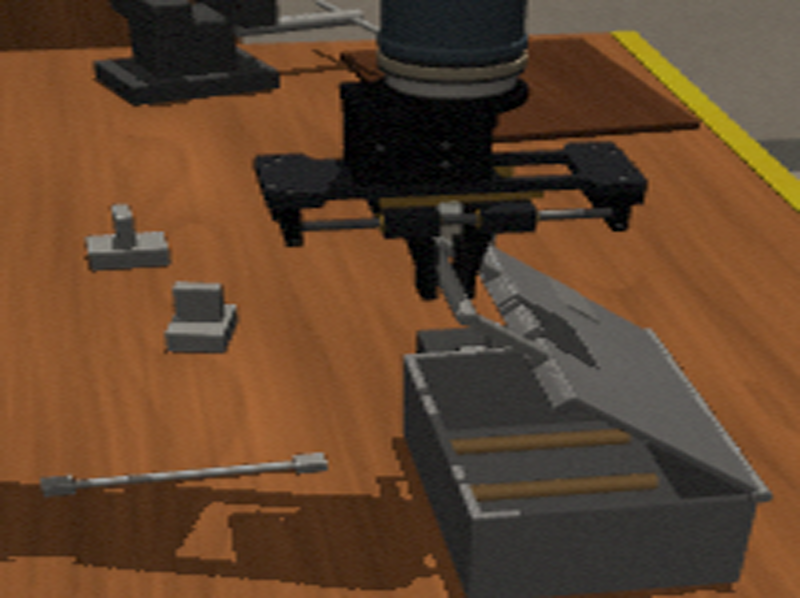

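servo_tool(
  targets=[0,-0.045,0.045,0,0,0,0,-0.09,0.095,0,0,0,0,-0.16,0.18,0,0,0,0,-0.228,0.27,0,0,0,0,-0.29,0.36,0,0,0,0,-0.348,0.455,0,0,0,0,-0.375,0.505,0,0,0,0,-0.4,0.554,0,0,0,0,-0.4,0.554,0,0,0,0,-0.4,0.554,0,0,0],
)

```text
time_s: 19.15
ee_pos: [589.2, -76.7, 247.8]
tool_rot: [-90.0, -0.1, -90.0]
force: [-3.2, -4.0, 5.2]
width: 0.129
```

```bash
python3 lid.py; python3 - <<'E'
from h import *
grab('side','s12');q=load('s12')['p'][:,:,::-1]
cv2.imwrite('pics/s12c.png',cv2.resize(q[50:280,170:370],None,fx=4,fy=2.6,interpolation=cv2.INTER_CUBIC))
E
```

```text
[589.17057873 -76.7337412  247.77776946] [-9.00219181e+01 -8.26786867e-02 -8.99935021e+01] 0.1294086981003715 [-3.2287941  -3.98222858  5.23380811]
theta 1.1037682281324475 222.39386575742526
```

View pics/s12c.png

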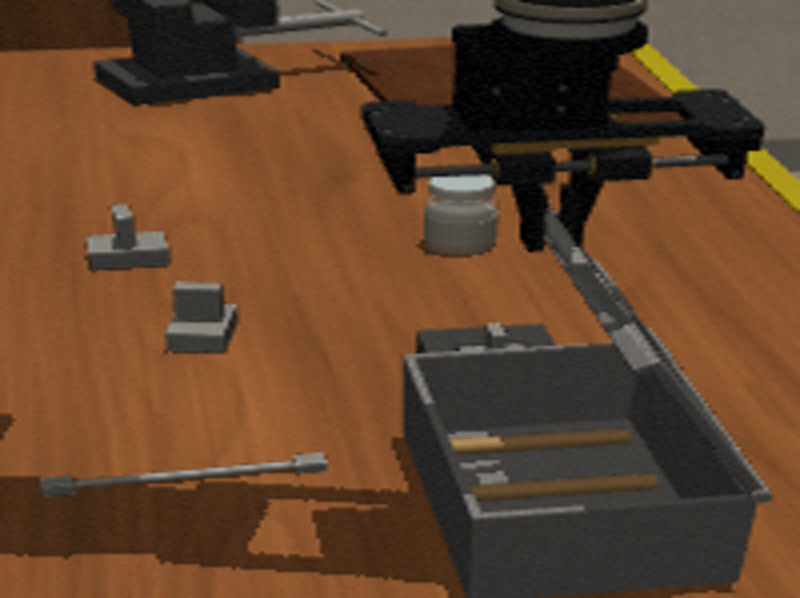

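servo_tool(
  targets=[0,0.028,-0.05,0,0,0,0,0.057,-0.106,0,0,0,0,0.115,-0.2,0,0,0,0,0.177,-0.292,0,0,0,0,0.244,-0.381,0,0,0,0,0.315,-0.466,0,0,0,0,0.353,-0.508,0,0,0,0,0.39,-0.548,0,0,0,0,0.43,-0.587,0,0,0,0,0.43,-0.587,0,0,0,0,0.43,-0.587,0,0,0],
)

```text
time_s: 20.58
ee_pos: [530.4, -76.4, 203.3]
tool_rot: [-90.1, -0.0, -90.0]
force: [-3.3, -4.6, 2.6]
width: 0.126
```

```bash
python3 lid.py; python3 - <<'E'
from h import *
z=grab('side','s13');q=load('s13')['p'][:,:,::-1]
cv2.imwrite('pics/s13c.png',cv2.resize(q[50:280,170:370],None,fx=4,fy=2.6,interpolation=cv2.INTER_CUBIC))
# lid plane from side depth
z=load('s13');d=z['d'];v,u=np.mgrid[:420,:560];K=z['mtx']
P=(np.stack([(u-K[0,2])/K[0,0]*d,(v-K[1,2])/K[1,1]*d,d],-1)-z['t'])@z['R']
m=(P[...,0]>590)&(P[...,0]<680)&(P[...,1]>-190)&(P[...,1]<40)&(P[...,2]>115)&(P[...,2]<240)
s=P[m];a=np.polyfit(s[:,0],s[:,2],1)
for i in range(4):
  r=s[:,2]-np.polyval(a,s[:,0]);k=abs(r)<6;a=np.polyfit(s[k,0],s[k,2],1)
print(len(s),k.sum(),'lid angle',np.arctan(-a[0]),'z at hinge x',np.polyval(a,689.3))
E
```

```text
[530.3727823  -76.41832018 203.27782923] [-9.00536657e+01 -2.34981896e-02 -8.99940096e+01] 0.12614318906568361 [-3.34669387 -4.64862491  2.59862925]
theta 0.7699063987239751 221.35455266619275
1361 1361 lid angle 0.7720682186755421 z at hinge x 112.9642748265527
```

View pics/s13c.png

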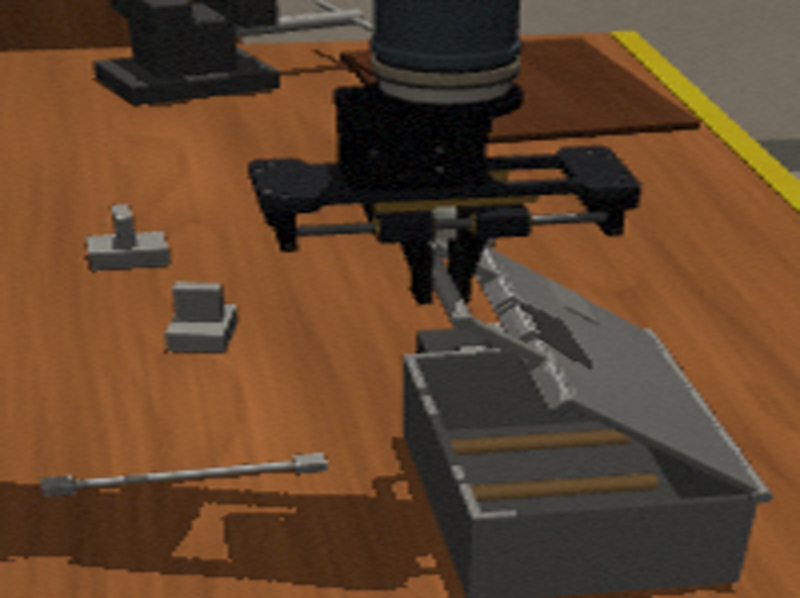

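servo_tool(
  targets=[0,0,0,0,0,0,0,0,0,0,0,0,0,0,0,0,0,0,0,0,0,0,0,0],
)

```text
time_s: 21.12
ee_pos: [530.5, -76.4, 203.3]
tool_rot: [-90.0, -0.0, -90.0]
force: [-2.2, -4.2, 3.8]
width: 0.125
```

```bash
python3 lid.py; python3 - <<'E'
from h import *
grab('top','t14')
E
```

```text
[530.46620932 -76.40144655 203.33904254] [-9.00454251e+01 -2.73278598e-02 -8.99898896e+01] 0.12517147362451664 [-2.17421124 -4.1675329   3.77560476]
theta 0.7703987910329788 221.33010978259355
```

View pics/t14.png

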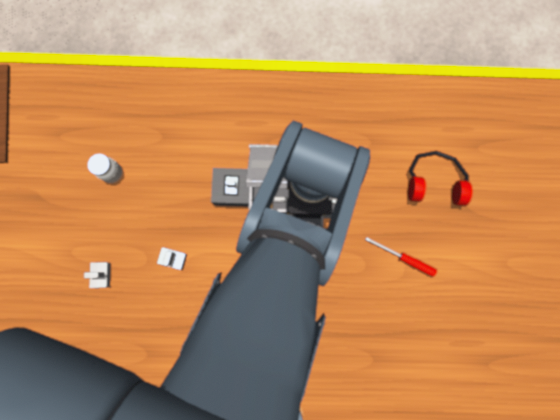

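The top view shows the anchor in the recess at (231,186). The jar, the other two anchors, the screwdriver and the ear defenders have not moved. The arm hides the stay here, but the side view showed it in its original place.

```bash
python3 -c "
from h import *
print(order.finish_job())"
```

```text
the job is handed in; nothing more can be done
None
```

The anchor is seated flush in the ledge recess, and the gripper is holding the lid about ten degrees below its balance point. I handed the job in at about 21 s.

- **Anchor:** I took the smallest of the three by its ear, set it into the recess and pressed it down to about 40 N. Before I let go, depth readings put both the block's top and the ledge at about 60 mm. A picture after release showed the anchor sitting square and level. I did not repeat the depth reading then.
- **Lid:** I lifted it by the bar to about 1.10 rad, past the 0.95 rad balance point and well short of the 1.5 rad stop, holding it throughout. I then eased it back. It is now at about 0.77 rad: the arm pose gives 0.770 and the side camera gives 0.772. The bar is still gripped, at an opening of 0.125.
- **Other things:** The last pictures show everything else where it was. The arm hid the stay in the final top view, so for that I rely on the side view taken just before.

**Checks that disagreed:**
- **Finger length:** The cameras showed the real fingertips about 37.5 mm short of the reported tool tip. My first grasp of the ear therefore closed on air just above it and moved nothing. I allowed for this difference in every later move.
- **Top camera:** It read positions about 2–3 mm off from the wrist camera, so I used the wrist camera for the fits.

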